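Release a battery pack from its charging dock with a pin tool

ROBOT

A 6-joint arm with a two-finger parallel gripper is mounted at the origin on the work surface. World frame = base frame: x ahead of the robot, y to its left, z up, the work surface at z = 0. Lengths are in m, angles in rad, forces in N, time in s.
With the tool pointing down it reaches from about 0.425 to 1.125 m from the base axis. Payload 14.9 kg.
Tool frame: the origin (TCP) lies midway between the tips of the shut fingers; the grasp point (between the pads) lies 19 mm behind it; z points along the fingers, y is the line along which they close (so a half turn about z gives the same grasp; the last joint's range is limited). The gripper opens to 91 mm and grips with 3 to 60 N. Pads are 32 mm wide; open, the fingers measure 118 mm over their backs; the gripper's body (76 mm by 178 mm) begins 60 mm behind the grasp point.
Start: joints at [-1.318, 0.379, 1.734, -0, 1.028, -0.033], TCP at [0.197, -0.672, 0.214] pointing down, gripper open.
Joint ranges: [-2.77, 2.77], [-0.74, 2.19], [0, 2.66], [-1.06, 4.2], [0.31, 2.87], [-3.08, 3.08]. Speed limits (rad/s): [1.89, 1.89, 2.39, 3.14, 3.14, 3.14].

INTERFACE

Orientations are given as a unit quaternion [w, x, y, z].
In Python, from bench import bot gives the robot as it stands. Calls block until the motion is done:
- bot.move_to(position, orientation): joint-space move of the TCP to a pose.
- bot.move_l(position, rotation=None, speed=0.15, stop_force=None): straight line of the TCP; rotation=None keeps the orientation; speed is the mean speed in m/s. With stop_force (N) it stops when the force on the tool has changed by that much, and returns True; else False.
- bot.goto_joints(angles): joint-space move.
- bot.grip(opening, force=None): finger opening in m; force is the grip in N (None keeps the last); returns when the fingers have stopped.
- bot.dwell(seconds).
- bot.inverse_kinematics(position, orientation): joint angles nearest the present ones, or None.
- bot.capture(name): name is "scene" or "top" or "wrist"; returns the picture (384x512x3 uint8, red, green, blue); there is no depth.
- bot.get_calibration(name): a dict with "vfov" (degrees; the focal length in pixels is half the picture's height over the tangent of half this angle, whatever the lens; pixels are square), "cx", "cy" (the principal point, pixels), "position" and "orientation" of the camera in the world; the wrist camera has in their place "tool_from_camera" (4x4, takes a point from camera to tool coordinates, whose origin is the TCP and whose axes are the flange's). Camera axes: x right, y down, z forward; pixel columns grow to the right and rows downward; lengths in m; the calibration is good to about 2 mm. A picture is of the moment at which its call begins: read the wrist's pose just before it. get_calibration takes no time and is no camera call.
A pose or a line that the arm cannot do raises bot.PlanningError and nothing moves.
- bot.close_job(): hands the job in; it is judged then, once.
Readings, each from a call of its own:
- bot.get_time_s(): time.
- bot.get_joints(): joint angles.
- bot.get_dq(): joint speeds.
- bot.get_effort(): joint torques, N m.
- bot.get_tool_pos(): TCP position.
- bot.get_tool_rot(): TCP orientation.
- bot.get_contact_force(): force on the tool from outside, world axes, zero at the start.
- bot.get_ft_torque(): the same for the moment, N m.
- bot.get_opening(): finger opening in m.
- bot.get_gripper_force(): force on a finger pad.
Only numpy, scipy, OpenCV 4.12 (cv2) and the standard library are available. Lean on these libraries where they do the work, as an engineer would, in place of code of your own. Each camera call takes 0.05 s, during which the arm holds its last target. There are 200 camera calls.

TASK

Take the pin tool out of its wooden block, push its tip into the recess on top of the black battery pack and, keeping the hidden release button pressed down with it, push the pack out of the charging dock along its rails as far as it goes. Then stand the pin tool back in its block, fully seated, and let go. Work gently: press and push only with the pin, never hard, do not touch the pack with the gripper, and leave the other things on the bench where they are.

Things in the scene. Friction and masses are not known exactly. Their poses are not given: they have to be found in the camera images.
- dock: Grey metal charging dock fixed to the bench, 200 x 130 mm; origin: centre of its underside. Its x axis runs along two 47 mm high, 20 mm wide side rails: raised rear hood (66 mm high, inner face at x = +55 mm) at +x, open end at -x. The pack slides out level towards -x and is latched: if the button comes up on the way, the latch catches again every 12 mm over the first 30 mm.
- pack: Black battery pack 125 x 85 x 40 mm between the rails, axes as the dock's; origin: centre of its underside, at the start 15 mm to -x of the dock's origin and 14 mm up. Once released it slides 45 mm out (dock -x) to a hard stop, against 3 N friction plus 25 N per m/s; it stays where it is left. More than 22 N between pin and pack damages it.
- recess (a point): Mouth centre of the round recess in the pack's top, 54 mm up, 15 mm to +x of the pack's origin. Hole 12 mm wide, 24 mm deep, bevelled 1.5 mm; the pin can push on its wall. The 11 mm button in it starts 4 mm below the mouth and goes down against a spring (2.4 N, up to 5.4 N) to a hard stop 4 to 15 mm lower, different each time: feel for it. The latch is free only in the last 1.5 mm.
- pin: Pin tool, 45 g, standing upright: a square grey handle 18 x 18 x 50 mm on a straight steel pin 5 mm in diameter and 40 mm long (its last 4 mm tapered to 3 mm). Origin: the pin's tip; z up along the tool; x and y square to the handle's faces. The handle spans 40 to 90 mm above the origin and rests with its shoulder on the block.
- pin_tip (a point): The tip of the pin, same as the pin tool's origin.
- stand: Wooden block 70 x 70 x 55 mm fixed to the bench, the pin tool's place. Origin: centre of its underside. One round hole in the middle of the top, 9 mm in diameter, 48 mm deep, bevelled 3 mm at the edge, takes the pin.
- hole (a point): Centre of the mouth of the block's hole, 55 mm above the bench. With the pin tool seated its tip is 40 mm below this point.
- driver: Bystander: screwdriver lying at the side.
- motor: Bystander: small black motor on a grey bracket, about 75 x 40 x 40 mm.
- organiser: Bystander: red parts box with a clear lid, 120 x 200 x 46 mm.
- jar: Bystander: clear jar with a black cap, 70 mm across, 100 mm high.
Things that resemble listed ones, but are neither listed nor needed, are in the scene too. Several things have the shape of the dock; the one meant has the colours described above.

How it is judged:
On the way, in this order (a step that is already met when the one before it is completed fails the run):
1. the pin's tip presses on the button, deep in the recess, the pack still latched in (z of pin_tip in the frame of recess below -0.0055 m and horizontal distance between pin_tip and recess below 0.008 m and contact force between pin and pack above 1.5 N and x of recess in the frame of dock above -0.006 m), for 0.05 s.
2. the pack is pushed out to within 4 mm of its stop with the pin's tip still down in the recess (x of recess in the frame of dock below -0.041 m and z of pin_tip in the frame of recess below -0.0055 m and horizontal distance between pin_tip and recess below 0.008 m), for 0.02 s.
At the end, for the whole second after the job is handed in: The pack is out to within 4 mm of its stop (more than 41 mm of 45 mm), and the pin tool stands released and at rest in the block's hole: tip within 5 mm of the hole's axis, at least 37 mm deep (40 mm is seated), upright within 0.08 rad (x of recess in the frame of dock below -0.041 m and horizontal distance between pin_tip and hole below 0.005 m and z of pin_tip in the frame of hole below -0.037 m and angle between pin's own z axis and vertical below 0.08 rad and linear speed of pin below 0.02 m/s); the robot touches nothing.
It fails at once if the pin bears on the pack with more than 22 N (contact force between pin and pack above 22 N).
It fails at once if the gripper or arm touches the pack (contact force between any of the fingers, the arm and pack above 1 N).
It fails at once if the screwdriver, motor, parts box or jar is shifted by more than 15 mm (distance of any of driver, motor, organiser, jar from where it was at the start of the episode above 0.015 m).
It also fails if it takes over 58 s, if anything falls off the work surface, if the arm or the gripper's body presses on something with over 40 N, if the wrist force passes 120 N, or if a joint passes its speed limit or range.

## Working session

There is one attempt and no reset: what is moved stays moved. The work goes in short steps, each a Python script; the robot and the scene stay as the last script left them, time stands still between calls to the robot, and variables do not carry over. Pictures are saved under pics/ and viewed, at most 10 in all, crops included, and the job is handed in when it is done.

```bash
mkdir -p pics; ls; python3 - <<'E'
from bench import bot
import cv2
for n in("scene","top","wrist"):
    cv2.imwrite(f"pics/{n}0.png",bot.capture(n)[:,:,::-1]); print(n,bot.get_calibration(n))
a=[cv2.imread(f"pics/{n}0.png") for n in("scene","top")]
print(bot.get_time_s(),bot.get_tool_rot())
E
```

```text
pics
scene {'vfov': 54.691326762565, 'cx': 257.2790305202311, 'cy': 193.20697700784876, 'position': array([1.12880539, 0.25752003, 0.85077636]), 'orientation': array([-0.16629209,  0.48845187,  0.81378441, -0.26742596])}
top {'vfov': 48.89987662346766, 'cx': 257.53031738721825, 'cy': 194.95783954073062, 'position': array([0.43489467, 0.01606029, 1.45210121]), 'orientation': array([ 0.04425134, -0.69899125,  0.71217687, -0.04750952])}
wrist {'vfov': 64.43815421106088, 'cx': 259.56814961185444, 'cy': 190.9969477288359, 'tool_from_camera': array([[-2.94679954e-04, -9.69556676e-01, -2.44866833e-01,
         6.87658815e-02],
       [ 9.99999751e-01, -1.28674808e-04, -6.93937838e-04,
        -1.99226364e-04],
       [ 6.41303871e-04, -2.44866976e-01,  9.69556472e-01,
        -1.72169052e-01],
       [ 0.00000000e+00,  0.00000000e+00,  0.00000000e+00,
         1.00000000e+00]])}
0.15 [-3.86288844e-04  9.89805533e-01  1.42424913e-01 -4.27821209e-05]
```

View pics/top0.png

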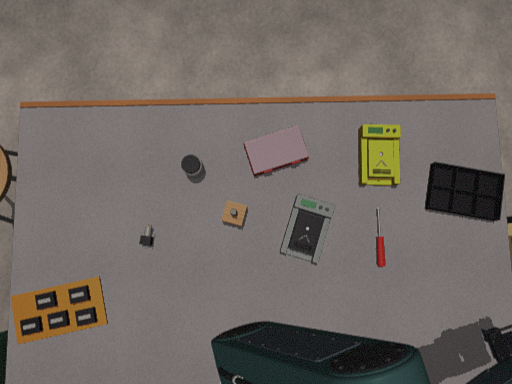

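View pics/scene0.png

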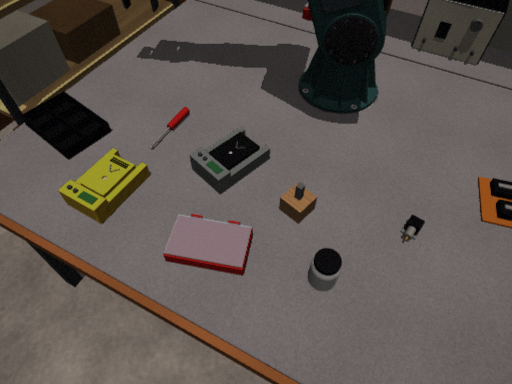

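The top view shows the block with the pin at (235,213), the grey dock at (308,228) with its hood towards (314,202), and a yellow decoy dock. In the scene view the same objects are at about (298,200) and (230,157).

```bash
cat > h.py <<'E'
from bench import bot
import cv2, numpy as np
from scipy.spatial.transform import Rotation as R
def rot(q): return R.from_quat(np.roll(q,-1))
def down(yaw): # tool z down, tool y axis along world angle yaw+90deg (tool x at yaw)
    r=R.from_euler('z',yaw)*R.from_euler('x',np.pi); return np.roll(r.as_quat(),1)
def cam(name):
    c=bot.get_calibration(name); f=192/np.tan(np.radians(c['vfov'])/2)
    if name=='wrist':
        T=c['tool_from_camera']; r=rot(bot.get_tool_rot()).as_matrix()
        return r@T[:3,:3], r@T[:3,3]+bot.get_tool_pos(), f,c['cx'],c['cy']
    return rot(c['orientation']).as_matrix(), c['position'],f,c['cx'],c['cy']
def ray(C,u,v): return C[0]@np.array([(u-C[3])/C[2],(v-C[4])/C[2],1])
def at_z(C,u,v,z):
    d=ray(C,u,v); return C[1]+d*(z-C[1][2])/d[2]
def proj(C,p):
    q=C[0].T@(np.asarray(p)-C[1]); return C[2]*q[:2]/q[2]+np.array(C[3:])
def look(p,h,yaw): # put TCP so wrist camera axis hits p from height h (TCP z)
    T=bot.get_calibration('wrist')['tool_from_camera']; q=down(yaw); r=rot(q).as_matrix()
    o=r@T[:3,3]; d=r@T[:3,2]; t=(p[2]-(h+o[2]))/d[2]
    pos=np.array(p)-o-d*t; pos[2]=h; bot.move_to(pos,q)
E
python3 - <<'E'
from h import *
C=cam('top')
for n,u,v,z in[("pin",234.5,210,.105),("stand",235,215,.055),("hood",314,202,.066),("tail",299,260,.047),("rec",307,229,.054)]: print(n,at_z(C,u,v,z).round(4))
C=cam('scene')
for n,u,v,z in[("pin",299,184,.105),("stand",298,199,.055),("rec",231,152,.054)]: print(n,at_z(C,u,v,z).round(4))
st=[.51,.07,.06]
look(st,.30,np.arctan2(st[1],st[0])) 
import sys
C=cam('wrist'); cv2.imwrite('pics/w1.png',bot.capture('wrist')[:,:,::-1]); np.save('w1.npy',np.array([*C[0].ravel(),*C[1],*C[2:]]))
print(bot.get_tool_pos(),bot.get_joints(),bot.get_time_s())
E
```

```text
pin [0.5636 0.0828 0.105 ]
stand [0.5517 0.0838 0.055 ]
hood [ 0.5889 -0.1782  0.066 ]
tail [ 0.4    -0.1245  0.047 ]
rec [ 0.5009 -0.1535  0.054 ]
pin [0.5575 0.0839 0.105 ]
stand [0.5667 0.0906 0.055 ]
rec [ 0.504  -0.1512  0.054 ]
[0.54518091 0.07384237 0.29990686] [ 9.22763302e-02  4.32076420e-02  1.97713775e+00 -3.18800925e-05
  1.12137115e+00  1.52735237e+00] 3.1083
```

View pics/w1.png

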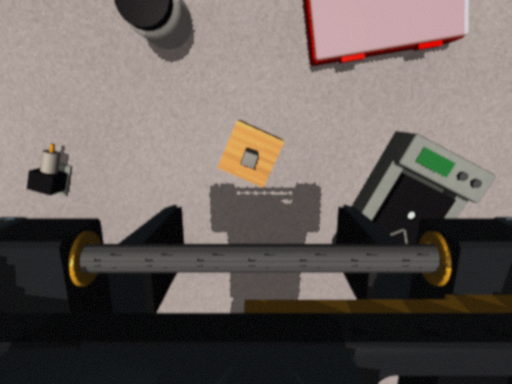

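The wrist view shows the block with the pin's handle at (250,153). The grey dock is partly hidden by the right finger, with a white dot at (411,215). The target has to sit higher in the picture, so I'll move closer and look at each.

```bash
cat >> h.py <<'E'
def look2(p,h,yaw,u=259,v=110):
    c=bot.get_calibration('wrist'); T=c['tool_from_camera']; f=192/np.tan(np.radians(c['vfov'])/2)
    q=down(yaw); r=rot(q).as_matrix(); o=r@T[:3,3]
    d=r@T[:3,:3]@np.array([(u-c['cx'])/f,(v-c['cy'])/f,1]); t=(p[2]-(h+o[2]))/d[2]
    pos=np.array(p)-o-d*t; pos[2]=h; bot.move_to(pos,q)
def snap(n):
    C=cam('wrist'); im=bot.capture('wrist')[:,:,::-1]; cv2.imwrite(f'pics/{n}.png',im)
    np.save(n+'.npy',np.array([*C[0].ravel(),*C[1],*C[2:]])); return im
def load(n):
    a=np.load(n+'.npy'); return a[:9].reshape(3,3),a[9:12],*a[12:]
E
python3 - <<'E'
from h import *
C=load('w1'); print(at_z(C,249,158,.105), at_z(C,251,152,.055), at_z(C,411,215,.054))
p=[.56,.084,.08]; look2(p,.25,.15,v=120); a=snap('w2')
C=cam('wrist')
d=[.53,-.155,.054]; look2(d,.27,-.15,v=130); b=snap('w3')
cv2.imwrite('pics/w23.png',np.hstack([cv2.resize(a[0:230,160:360],None,fx=2,fy=2,interpolation=cv2.INTER_CUBIC),cv2.resize(b[0:230,160:360],None,fx=2,fy=2,interpolation=cv2.INTER_CUBIC)]))
print(bot.get_time_s())
E
```

```text
[0.56038122 0.08926073 0.105     ] [0.56171774 0.08839524 0.055     ] [ 0.50268798 -0.15212947  0.054     ]
4.4833
```

View pics/w23.png

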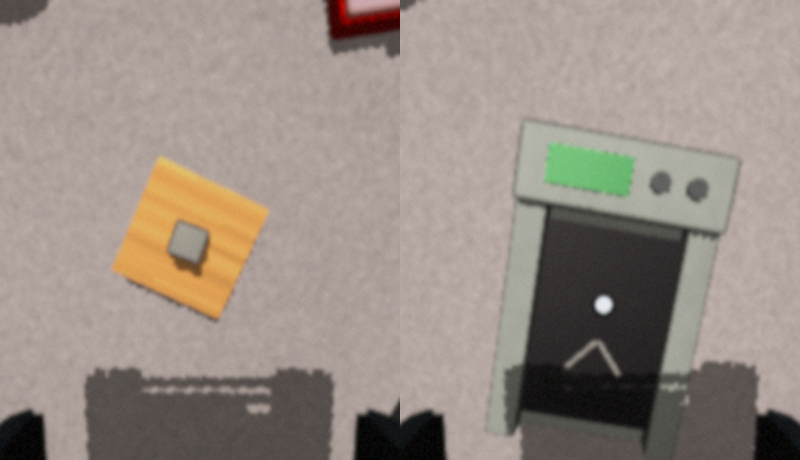

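The left crop shows the block with its top corners at about (161,156), (269,211), (218,320) and (112,271), and the handle at (189,240). In the right crop the dock's hood corners are (524,119), (741,157), (723,234) and (515,199), and the white button is at (603,305). Next I'll fit these and refine.

```bash
python3 - <<'E'
from h import *
from scipy.optimize import least_squares
def px(l,ox=0): return [((u-ox)/2+160,v/2) for u,v in l]
A=load('w2');B=load('w3')
def fit(C,pts,loc,x0):
    f=lambda x:np.concatenate([proj(C,R.from_euler('z',x[2]).apply(l)+[x[0],x[1],0])-p for p,l in zip(pts,loc)])
    s=least_squares(f,x0); print(s.x.round(4),np.degrees(s.x[2]).round(1),s.fun.round(1)); return s.x
s=.035;z=.055
fit(A,px([(161,156),(269,211),(218,320),(112,271)]),np.array([[s,s,z],[s,-s,z],[-s,-s,z],[-s,s,z]]),[.56,.09,0])
x=fit(B,px([(524,119),(741,157),(723,234),(515,199)],400),np.array([[.1,.065,.066],[.1,-.065,.066],[.055,-.065,.066],[.055,.065,.066]]),[.5,-.15,0])
im=cv2.imread('pics/w3.png').astype(int); m=(im.min(2)>170).astype(np.uint8); m[:, :230]=0;m[:,300:]=0;m[:130]=0;m[175:]=0
v,u=np.nonzero(m); print(len(u),u.mean(),v.mean(),at_z(B,u.mean(),v.mean(),.052), at_z(load('w1'),411,215,.052))
im=cv2.imread('pics/w2.png'); hsv=cv2.cvtColor(im,cv2.COLOR_BGR2HSV)
m=((hsv[...,1]>110)&(hsv[...,0]>8)&(hsv[...,0]<28)).astype(np.uint8); m[:,:205]=0;m[:,300:]=0;m[:70]=0;m[170:]=0
c=max(cv2.findContours(m,0,2)[0],key=cv2.contourArea); print('orange',cv2.minAreaRect(c))
k=cv2.resize(im[100:140,235:275],None,fx=12,fy=12,interpolation=cv2.INTER_CUBIC); cv2.imwrite('pics/k.png',k)
E
```

```text
[ 0.5575  0.0882 -0.2885] -16.5 [-0.5  0.4  0.6  0.1  0.1 -0.1 -0.2 -0.4]
[ 0.5014 -0.1544 -0.3119] -17.9 [-1.2 -0.4  1.  -0.   1.8  0.7 -1.6 -0. ]
44 261.3636363636364 151.9090909090909 [ 0.50260611 -0.15332583  0.052     ] [ 0.50215889 -0.15325613  0.052     ]
orange ((253.8682861328125, 119.04763793945312), (61.14677429199219, 61.59950256347656), 25.114835739135742)
```

View pics/k.png

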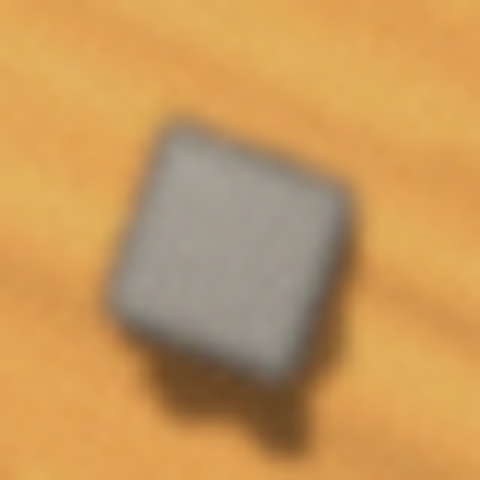

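The handle's top corners in the crop are (180,122), (352,188), (290,380) and (110,305).

```bash
python3 - <<'E'
from h import *
A=load('w2')
P=np.array([at_z(A,u/12+235-.46,v/12+100-.46,.105) for u,v in [(180,122),(352,188),(290,380),(110,305)]])
c=P.mean(0); e=(P[0]-P[3]+P[1]-P[2])/2; f=(P[0]-P[1]+P[3]-P[2])/2
yaws=[np.arctan2(e[1],e[0]),np.arctan2(f[1],f[0])-np.pi/2]; print(c,yaws,np.linalg.norm(e),np.linalg.norm(f))
y=np.mean(yaws); c[:2]=(c[:2]+[.5575,.0882])/2
bot.move_to([c[0],c[1],.18],down(y)); bot.grip(.05,20)
bot.move_l([c[0],c[1],.066],speed=.08,stop_force=6)
F0=bot.get_contact_force()
bot.grip(0.0,20)
print(c,y,bot.get_opening(),bot.get_gripper_force(),bot.get_tool_pos(),bot.get_contact_force()-F0,bot.get_ft_torque(),bot.get_joints()[5],bot.get_time_s())
E
```

```text
[0.55868322 0.08870025 0.105     ] [np.float64(-0.20108414942039735), np.float64(-0.2235644847660614)] 0.01641491979569957 0.015920835838203955
[0.55809161 0.08845012 0.105     ] -0.21232431709322935 0.017741378212602545 20.000064074993134 [0.55808714 0.08845418 0.06601375] [-0.90120452 -0.20424223  0.89781592] [0.01906789 0.05161632 0.0509324 ] 1.8990515611286698 8.4583
```

```bash
python3 - <<'E'
from h import *
bot.grip(0,30)
p=bot.get_tool_pos(); np.save('pick.npy',p)
bot.move_l([p[0],p[1],.16],speed=.12)
bot.move_l([.502,-.1535,.16],speed=.25)
bot.move_l([.502,-.1535,.122],speed=.08)
im=snap('w4'); C=load('w4')
print(bot.get_opening(),bot.get_contact_force(),proj(C,bot.get_tool_pos()-[0,0,.051]),proj(C,[.502,-.1535,.052]))
cv2.imwrite('pics/w4c.png',cv2.resize(im[130:330,160:360],None,fx=3,fy=3))
sc=bot.capture('scene')[:,:,::-1]; cv2.imwrite('pics/s4.png',cv2.resize(sc[60:220,150:330],None,fx=3.3,fy=3.3,interpolation=cv2.INTER_CUBIC))
S=cam('scene');print((proj(S,bot.get_tool_pos()-[0,0,.051])-[150,60])*3.3,(proj(S,[.502,-.1535,.052])-[150,60])*3.3,bot.get_time_s())
E
```

```text
0.018291572110423048 [-0.41108981 -0.35876572  0.39524673] [260.1088037  206.30907882] [260.04833228 199.70857769]
[264.90106725 287.76785926] [266.26527948 302.8058446 ] 11.475
```

View pics/w4c.png

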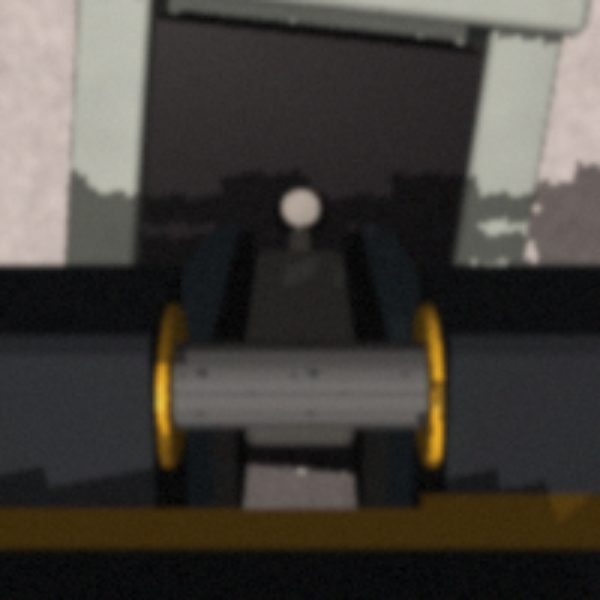

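View pics/s4.png

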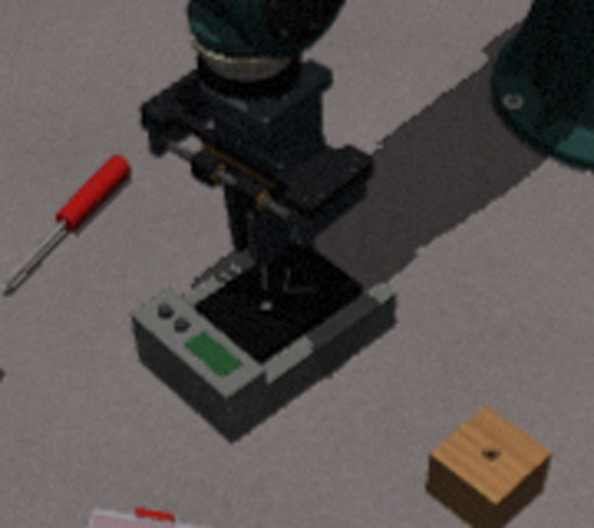

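The wrist crop shows the white button at crop (301,207), which is (260,199) and matches the prediction, with the pin tip just behind it. The scene crop agrees and shows the block's empty hole at (490,454). Now I'll press down.

```bash
python3 - <<'E'
from h import *
bot.move_l([.502,-.1535,.108],speed=.05,stop_force=4)
F0=bot.get_contact_force(); np.save('F0.npy',F0)
z=.108
while z>.0835:
    z-=.001; hit=bot.move_l([.502,-.1535,z],speed=.01,stop_force=6)
    p=bot.get_tool_pos(); F=bot.get_contact_force()-F0; print(round(z,4),p.round(4),F.round(2),hit)
    if hit or F[2]>8.5: break
print(bot.get_time_s(),bot.get_opening())
E
```

```text
0.107 [ 0.5021 -0.1535  0.1071] [-0.71  0.42  0.39] False
0.106 [ 0.502  -0.1535  0.106 ] [ 0.55 -0.68  0.68] False
0.105 [ 0.502  -0.1535  0.105 ] [ 0.74 -0.27 -0.17] False
0.104 [ 0.502  -0.1535  0.1039] [-0.68 -0.97  0.68] False
0.103 [ 0.5019 -0.1535  0.1029] [-0.5  -1.06  0.86] False
0.102 [ 0.502  -0.1535  0.1019] [-0.03 -0.91  0.95] False
0.101 [ 0.5021 -0.1536  0.1011] [-0.61 -0.35  3.05] False
0.1 [ 0.5021 -0.1535  0.1   ] [-0.45 -0.21  2.83] False
0.099 [ 0.5021 -0.1535  0.099 ] [-0.37  0.16  3.05] False
0.098 [ 0.5021 -0.1535  0.098 ] [ 0.37 -0.69  4.28] False
0.097 [ 0.502  -0.1535  0.097 ] [-0.35  0.    3.1 ] False
0.096 [ 0.502  -0.1535  0.096 ] [ 0.26 -1.12  3.84] False
0.095 [ 0.502  -0.1535  0.095 ] [ 1.16 -1.31  3.49] False
0.094 [ 0.502  -0.1535  0.094 ] [-0.65 -0.26  3.76] False
0.093 [ 0.5021 -0.1535  0.093 ] [ 0.95 -0.98  3.4 ] False
0.092 [ 0.5021 -0.1535  0.0921] [-0.38 -0.12  6.37] False
0.091 [ 0.5023 -0.1536  0.0915] [-1.21  0.19 13.69] False
16.1583 0.01769663958707246
```

The button bottoms out at TCP z ≈ 0.092. I'll ease off slightly so it stays pressed, then push along dock -x.

```bash
python3 - <<'E'
from h import *
F0=np.load('F0.npy'); z=.0917
bot.move_l([.502,-.1535,z],speed=.005)
print(bot.get_contact_force()-F0)
y=np.radians(-17.2); d=-np.array([np.cos(y),np.sin(y)]); s=0
while s<.054:
    s+=.003; t=np.array([.502,-.1535])+s*d
    hit=bot.move_l([*t,z],speed=.02,stop_force=7)
    F=bot.get_contact_force()-F0; p=bot.get_tool_pos()
    print(round(s,3),p.round(4),'along',round((p[:2]-[.502,-.1535])@d,4),F.round(1),'push',round(-F[:2]@d,1),hit)
    if hit or -F[:2]@d>9 or F[2]>14: break
print(bot.get_time_s())
E
```

```text
[-0.28528428 -0.90530836  7.90849645]
0.003 [ 0.4996 -0.1528  0.092 ] along 0.0025 [ 0.4 -0.7  7.3] push 0.6 False
0.006 [ 0.497  -0.152   0.0921] along 0.0053 [ 3.4 -2.   6.8] push 3.8 False
0.009 [ 0.494  -0.151   0.0921] along 0.0084 [ 3.1 -1.6  6.8] push 3.4 False
0.012 [ 0.4911 -0.1501  0.0921] along 0.0115 [3.2 0.5 7.6] push 2.9 False
0.015 [ 0.4882 -0.1492  0.0921] along 0.0145 [ 2.1 -0.2  8. ] push 2.1 False
0.018 [ 0.4853 -0.1482  0.0921] along 0.0175 [ 2.9 -0.3  8. ] push 2.8 False
0.021 [ 0.4825 -0.1473  0.0921] along 0.0205 [3.3 1.7 7.8] push 2.7 False
0.024 [ 0.4796 -0.1464  0.0921] along 0.0235 [4.2 1.2 8.6] push 3.7 False
0.027 [ 0.4768 -0.1455  0.0921] along 0.0265 [3.9 2.3 8.4] push 3.1 False
0.03 [ 0.4739 -0.1445  0.0921] along 0.0295 [3.  1.7 7.6] push 2.4 False
0.033 [ 0.471  -0.1436  0.0921] along 0.0325 [3.5 3.1 8.9] push 2.4 False
0.036 [ 0.4682 -0.1427  0.0921] along 0.0355 [5.1 3.4 7.4] push 3.9 False
0.039 [ 0.4653 -0.1418  0.0921] along 0.0385 [3.7 2.8 8.8] push 2.7 False
0.042 [ 0.4625 -0.141   0.0921] along 0.0415 [4.1 2.5 7.8] push 3.2 False
0.045 [ 0.4596 -0.1401  0.0921] along 0.0445 [5.2 2.2 8.2] push 4.3 False
0.048 [ 0.4567 -0.1392  0.0921] along 0.0475 [4.1 2.5 7.7] push 3.2 False
0.051 [ 0.4542 -0.1385  0.0921] along 0.0501 [ 5.6 -0.1  6.1] push 5.4 False
0.054 [ 0.4515 -0.1379  0.0921] along 0.0528 [ 6.6 -0.8  4.1] push 6.6 False
21.85
```

```bash
python3 - <<'E'
from h import *
y=np.radians(-17.2); d=np.array([np.cos(y),np.sin(y),0]); p=bot.get_tool_pos()
bot.move_l(p+.004*d,speed=.02); F0=np.load('F0.npy'); print(bot.get_contact_force()-F0)
p=bot.get_tool_pos(); bot.move_l([p[0],p[1],.125],speed=.04); print(bot.get_contact_force()-F0)
bot.move_l([p[0],p[1],.16],speed=.12)
im=snap('w5'); sc=bot.capture('scene')[:,:,::-1]
S=cam('scene'); q=bot.get_tool_pos(); print(proj(S,q-[0,0,.051]),[at_z(load('w5'),u,v,.05) for u,v in [(260,190)]])
a=cv2.resize(im[80:280,160:360],(400,400)); b=cv2.resize(sc[60:220,170:330],(400,400),interpolation=cv2.INTER_CUBIC)
cv2.imwrite('pics/ab5.png',np.hstack([a,b])); print(proj(load('w5'),q-[0,0,.051]),q,bot.get_opening(),bot.get_time_s())
E
```

```text
[-1.44733706  1.11105215  6.19344768]
[ 0.34765822 -0.61236096  0.95936183]
[242.68847697 129.27967699] [array([ 0.45311566, -0.13844618,  0.05      ])]
[259.99018259 206.90697492] [ 0.45420227 -0.13861324  0.15917857] 0.01752724392730012 23.775
```

View pics/ab5.png

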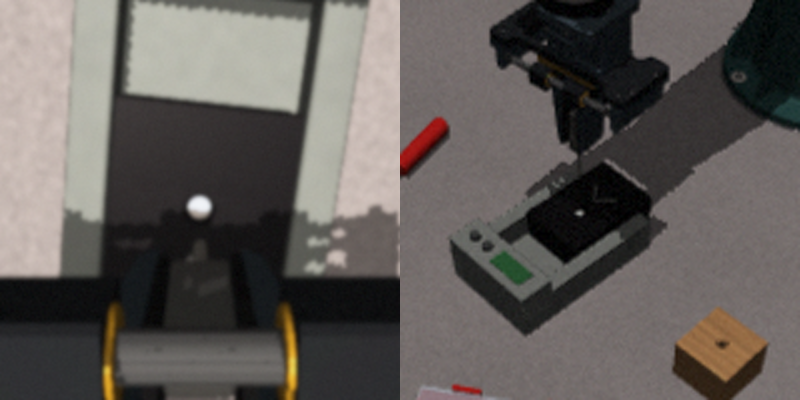

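The wrist crop shows the button at (200,207), which is (260,183.5), and the pack slid out away from the hood. The pin tip at (200,245) is about 4 mm ahead of nominal, so the tool is slightly tilted in the grip. I'll check the pack's travel numerically, then reinsert with compensation.

```bash
python3 - <<'E'
from h import *
b=at_z(load('w5'),260.,183.5,.052); b0=at_z(load('w4'),260.3,199,.052); print(b,b0,np.linalg.norm(b-b0))
p=np.load('pick.npy'); tx=np.array([np.cos(-.2123),np.sin(-.2123)]); g=p[:2]-.0027*tx
F0=np.load('F0.npy')
bot.move_l([*g,.16],speed=.2); bot.move_l([*g,.112],speed=.1)
h=False
for z in (.1,.09,.08,.073,.069,.067,.0658):
    h=bot.move_l([*g,z],speed=.03,stop_force=5); F=bot.get_contact_force()-F0; print(z,bot.get_tool_pos().round(4),F.round(1),h)
    if h: break
print(bot.get_time_s())
E
```

```text
[ 0.45977134 -0.13987871  0.052     ] [ 0.50254976 -0.15383076  0.052     ] 0.04499614647289787
0.1 [0.5554 0.089  0.0999] [0.7 0.3 0.8] False
0.09 [0.5554 0.089  0.0898] [-0.3 -0.3  0.7] False
0.08 [0.5554 0.089  0.0798] [ 0.7 -0.   0.6] False
0.073 [0.5553 0.089  0.0728] [-0.5 -0.8 -0.2] False
0.069 [0.5553 0.089  0.0688] [ 1.1 -0.   0.8] False
0.067 [0.5554 0.089  0.0669] [-0.8  0.1  0.8] False
0.0658 [0.5557 0.0891 0.0662] [-2.3 -0.4  8.3] False
28.4833
```

Pack travel measures 45.0 mm and the pin has seated. Next I release, retreat and look.

```bash
python3 - <<'E'
from h import *
p=bot.get_tool_pos(); bot.grip(.05); bot.dwell(.3); print(bot.get_contact_force()-np.load('F0.npy'))
bot.move_l([p[0],p[1],.2],speed=.1)
look2([.5585,.0887,.08],.25,.15,v=120); a=snap('w6'); C=load('w6'); print(proj(C,[.558,.0885,.105]))
sc=bot.capture('scene')[:,:,::-1]
A=cv2.resize(a[70:170,210:310],(400,400),interpolation=cv2.INTER_CUBIC); B=cv2.resize(sc[100:240,200:340],(400,400),interpolation=cv2.INTER_CUBIC)
cv2.imwrite('pics/ab6.png',np.hstack([A,B])); print(bot.get_time_s())
E
```

```text
[-0.39314767  0.02866764  0.14464575]
[258.95676602 121.36328042]
31.475
```

View pics/ab6.png

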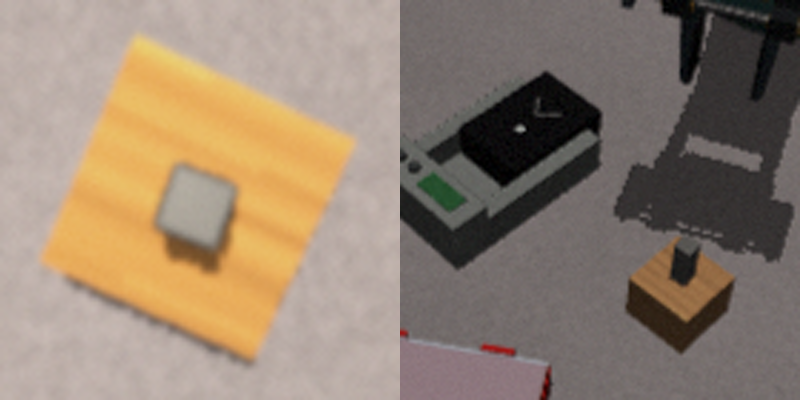

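The handle stands in the block, its top centre at (198,204), or (259.5,121) against the (259.0,121.4) expected for upright and seated. The pack is out and the gripper is clear, so I'm handing in.

```bash
python3 -c "
from bench import bot
print(bot.close_job())"
```

```text
the job is handed in; nothing more can be done
None
```

The job is handed in, with no verdict returned: the pack was pushed out about 45 mm by camera measurement, and the pin tool looks upright and fully seated in its block, released.

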